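# Close the pressure filter holder: four wing nuts in cross order

## Robot

A 6-joint arm with a two-finger parallel gripper is mounted at the origin on the work surface. World frame = base frame: x ahead of the robot, y to its left, z up, the work surface at z = 0. Lengths are in m, angles in rad, forces in N, time in s.
With the tool pointing down it reaches from about 0.35 to 0.85 m from the base axis. Payload 8.1 kg.
Tool frame: the origin (TCP) lies between the finger pads, 19 mm behind the fingertips; this is the grasp point; z points along the fingers, y is the line along which they close (so a half turn about z gives the same grasp; the last joint's range is limited). The gripper opens to 85 mm and grips with 20 to 120 N. Pads are 22 mm wide; open, the fingers measure 114 mm over their backs; the gripper's body (76 mm by 85 mm) begins 54 mm behind the grasp point. The pads swing forward as they close: fully open they stand 13 mm farther back than shut.
Start: joints at [-1.344, 0.13, 1.488, -0, 1.523, -0.085], TCP at [0.184, -0.571, 0.25] pointing down, gripper open.
Joint ranges: [-2.96, 2.96], [-0.89, 2.26], [0.02, 2.5], [-1.34, 4.48], [0, 2.73], [-2.66, 2.66]. Speed limits (rad/s): [2.39, 2.39, 2.79, 3.14, 3.14, 3.14].

## Interface

Orientations are given as [roll, pitch, yaw] about the fixed x, y, z axes, in that order (R = Rz(yaw) Ry(pitch) Rx(roll)).
In Python, from rig import observe, get_image, camera_params, finish_job gives the robot as it stands. The module is installed in compiled form; this text tells all that it offers.
- The arm moves only by the shell command python3 -m jog 'ROWS' [FORCE]. ROWS is a JSON object of lists of equal length, an entry for each row: "fingers": the opening, from 0 (shut) to 1 (fully open); "translation": the shift along the world's x, y, z in mm, a list of three; "roll": the turn about the world's z in degrees. A call has 1 to 12 rows; each row shifts and turns the commanded pose from where the row before left it; what a row does not reach is not made up. A row lasts 1/8 s, in which the tool goes at most 62.5 mm and 10.7 degrees, less where a joint would pass 70% of its speed; a pose out of reach is approached as far as the arm can. A call with a gripper value outside its range is refused whole. The fingers move at their own pace and stop on an object; FORCE is the grip in N (left out, the last holds). Time passes only in rows, so rows that do not move let the fingers close. It gives the time, the measured TCP pose, the force, the opening and the grip force at its end, in the units of the state.
- observe(): the state, without advancing time (a new reading comes with each control period).
- get_image(name): name is "side" or "top" or "wrist"; returns (picture, depth): 384x512x3 uint8, red, green, blue; 384x512 float32, m along the optical axis (not along the pixel's ray), 0 where there is no reading.
- camera_params(name): a dict with "intrinsics" (3x3 intrinsics, pixels), "R" (3x3) and "t" (3): a world point X has camera coordinates R X + t. Camera axes: x right, y down, z forward; pixel columns grow to the right and rows downward; lengths in m; the calibration is good to about 2 mm. A picture is of the moment at which its call begins: read the wrist's pose just before it. camera_params takes no time and is no camera call; for the wrist camera it gives the pose at the moment of the call.
- finish_job(): hands the job in; it is judged then, once.
The state is a dict: "time_s": time; "q": joint angles; "joint_velocities": joint speeds; "tau": joint torques, N m; "eef_pos": TCP position; "tcp_rot": TCP orientation; "force": force on the tool from outside, world axes, zero at the start; "ft_torque": the same for the moment, N m; "finger_gap": finger opening in m; "gripper_force": force on a finger pad.
Only numpy, scipy, OpenCV 4.12 (cv2) and the standard library are available. Lean on these libraries where they do the work, as an engineer would, in place of code of your own. Each camera call takes 0.05 s, during which the arm holds its last target. There are 200 camera calls.

## Task

Close the steel filter holder on the trolley: tighten its four wing nuts clockwise, about half a turn each, in cross order (any one first, then the one diagonally across from it, then the other two), taking each in turn until it comes up firm as the lid meets its seat, and straining none beyond that, so that the lid ends flush all round. Leave the other things on the trolley where they stand.

Things in the scene. Friction and masses are not known exactly. Their poses are not given: they have to be found in the camera images.
- holder: Steel pressure filter holder on three legs, fixed to the trolley top: round base plate 200 mm across, upper face 69 mm above the table. Origin at table height under its centre, z up. Its lid lies on it; four wing nuts stand on the lid at the corners of a 117 mm square about the centre: nut1 at +x +y (holder's axes), nut2 at -x +y, nut3 at -x -y, nut4 at +x -y.
- lid: Lid plate, 148 mm across, 14 mm thick, 2.2 kg, with four forked ears out to 100 mm round the studs; origin at the centre of its underside, z up. Inlet pipe in the middle with a 50 mm flange, top 42 mm above the origin; vent cock 56 mm from the middle, top 33 mm above it. It starts some 1.6 mm up on its O-ring and is pressed down under each nut; home, its upper face is 83 mm above the table.
- nut1: Steel wing nut. Origin on its axis at its underside, on the lid, z up; wings along its x, forming a flat blade 54 mm long, 9 mm thick, 16 to 42 mm above the origin. Grip it across its thickness, TCP 33 mm above the origin, 50 N; below lie a 25 mm hub and a 38 mm washer, up to 15 mm. Clockwise from above tightens, 4 mm down a turn. The four nuts are alike.
- nut2: Wing nut like nut1, diagonally across from nut4. How each feels: it runs down at a steady light moment of 0.1 to 0.2 N m for 1.9 rad or more, then the lid meets its seat and the moment climbs by about 1 N m for each rad: 0.3 to 0.4 N m above the running moment is firm, over 0.5 strains it.
- nut3: Wing nut like nut1, diagonally across from nut1. Each nut comes up firm after about half a turn, 2.3 to 3.7 rad: it differs from nut to nut and cannot be seen in the poses. A tightened nut stays as it is left when released.
- nut4: Wing nut like nut1, diagonally across from nut2.
- forceps: Bystander, to be left alone: steel forceps lying on the table, 145 mm long. Origin at its underside.
- vial: Bystander, to be left alone: small amber vial with black cap, 22 mm across, 60 mm tall, standing near the holder. Origin at its underside.
- petri: Bystander, to be left alone: closed petri dish, 92 mm across, 16 mm tall. Origin at its underside.
- lamp: Bystander, to be left alone: glass spirit lamp, 88 mm across, 90 mm tall. Origin at its underside.
- dispenser: Bystander, to be left alone: white pump bottle, 76 mm across, 190 mm tall. Origin at its underside.
- filter_pack: Bystander, to be left alone: flat square pack of filters, 155 x 155 x 22 mm. Origin at its underside.
- beaker: Bystander, to be left alone: glass beaker, 68 mm across, 85 mm tall. Origin at its underside.
Things that resemble listed ones, but are neither listed nor needed, are in the scene too. Leave any pink or red look-alike of the holder alone.

How it is judged:
On the way, in this order (a step that is already met when the one before it is completed fails the run):
1. a first wing nut is firm on the lid, the other three not yet (((contact force between nut1 and lid above 25 N and contact force between each of nut2, nut3, nut4 and lid below 25 N) or (contact force between nut2 and lid above 25 N and contact force between each of nut1, nut3, nut4 and lid below 25 N) or (contact force between nut3 and lid above 25 N and contact force between each of nut1, nut2, nut4 and lid below 25 N) or (contact force between nut4 and lid above 25 N and contact force between each of nut1, nut2, nut3 and lid below 25 N))), for 0.2 s.
2. the nut diagonally across is firm too, the other two not yet (((contact force between each of nut1, nut3 and lid above 25 N and contact force between each of nut2, nut4 and lid below 25 N) or (contact force between each of nut2, nut4 and lid above 25 N and contact force between each of nut1, nut3 and lid below 25 N))), for 0.2 s.
3. all four nuts are firm (contact force between each of nut1, nut2, nut3, nut4 and lid above 25 N), for 0.2 s.
At the end, for the whole second after the job is handed in: All four nuts stay firm (each presses the lid with 25 to 75 N) and the lid lies flush: level within 0.002 rad, its underside within 0.3 mm of its seat (all of step 3 and angle between lid's own z axis and vertical below 0.002 rad and z of lid in the frame of holder below 0.0693 m); the robot touches nothing.
It fails at once if a nut is overtightened: it presses the lid with more than 75 N (contact force between any of nut1, nut2, nut3, nut4 and lid above 75 N).
It fails at once if a bystander is moved by more than 30 mm (distance of any of forceps, vial, petri, lamp, dispenser, filter_pack, beaker from where it was at the start of the episode above 0.03 m).
It also fails if it takes over 72 s, if anything falls off the work surface, if the arm or the gripper's body presses on something with over 40 N, if the wrist force passes 120 N, or if a joint passes its speed limit or range.

## Working session

There is one attempt and no reset: what is moved stays moved. The work goes in short steps, Python scripts to look and compute and a shell command to move; the robot and the scene stay as the last step left them, time stands still between calls to the robot, and variables do not carry over. Pictures are saved under pics/ and viewed, at most 10 in all, crops included, and the job is handed in when it is done.

```bash
mkdir -p pics; cat > h.py <<'E'
import numpy as np,cv2
from rig import *
def pts(name):
    p=camera_params(name); im,d=get_image(name)
    K,R,t=map(np.array,(p["intrinsics"],p["R"],p["t"]))
    v,u=np.indices(d.shape)
    c=np.stack([(u-K[0,2])/K[0,0]*d,(v-K[1,2])/K[1,1]*d,d],-1)
    return im,d,(c-t)@R
E
python3 - <<'E'
from h import *
for n in("top","side"):
    im,d,P=pts(n); cv2.imwrite(f"pics/{n}0.png",im[...,::-1]); np.savez(f"{n}0.npz",im=im,d=d,P=P)
    p=camera_params(n);print(n,-np.array(p["R"]).T@p["t"],p["intrinsics"])
print(observe())
E
```

```text
top [0.31597352 0.04634611 1.40278256] [[391.14908988   0.         249.43602899]
 [  0.         391.14908988 190.47445506]
 [  0.           0.           1.        ]]
side [ 0.29496309 -0.56910051  0.82362717] [[391.65603481   0.         256.32176838]
 [  0.         391.65603481 186.63960509]
 [  0.           0.           1.        ]]
{'time_s': 0.1, 'q': array([-1.34441098e+00,  1.31088239e-01,  1.48915598e+00, -1.57026550e-05,
        1.52303767e+00, -8.53691712e-02]), 'joint_velocities': array([ 0.00034783, -0.00268156, -0.00174476,  0.00182819, -0.00231902,
       -0.00034885]), 'tau': array([ 3.39797143e-04, -5.70953715e+01, -5.01943016e+01, -2.82698020e-04,
        8.17243854e-03,  1.12189247e-05]), 'eef_pos': array([ 0.18396527, -0.57060776,  0.24905568]), 'tcp_rot': array([-3.13990823e+00, -1.28407511e-04,  3.11755168e-01]), 'force': array([-0.11121571, -0.71591716, -0.19530703]), 'ft_torque': array([0.03068695, 0.02568201, 0.00631716]), 'gripper_force': 0.0, 'finger_gap': 0.08530741635170497}
```

View pics/top0.png

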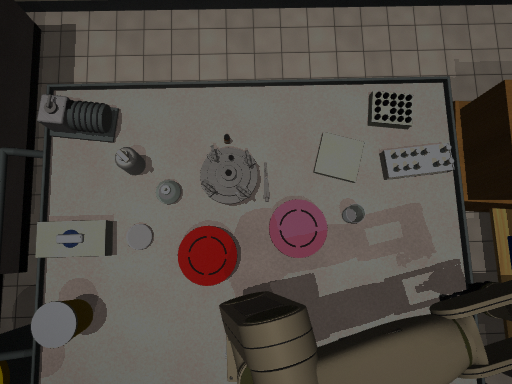

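View pics/side0.png

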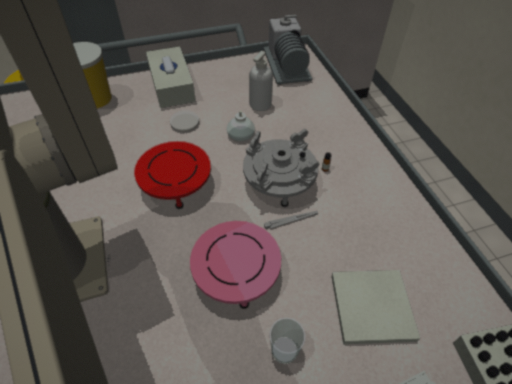

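The top view shows the steel holder at about (229,173), with wing nuts near (212,185), (212,155), (250,160) and (245,190). The vial is at (227,138) and the forceps at (266,182). The side view shows the same holder at (283,165). Next I locate the wings in depth.

```bash
python3 - <<'E'
from h import *
a={n:np.load(n+"0.npz") for n in("top","side")}
P=a["top"]["P"];print("ctr px",P[173,229],"vial",P[138,227],"forceps",P[182,266], P[170,266])
c=P[173,229,:2]
for n in a:
    P=a[n]["P"]; r=np.hypot(*(P[...,:2]-c).transpose(2,0,1))
    m=((r<.13)&(P[...,2]>.102)&(P[...,2]<.14)&(r>.05)).astype(np.uint8)
    k,l,s,_=cv2.connectedComponentsWithStats(m)
    for i in range(1,k):
        if s[i,4]<6: continue
        q=P[l==i]; g=q[:,:2]-q[:,:2].mean(0); w,V=np.linalg.eigh(g.T@g/len(g))
        print(n,len(q),q.mean(0).round(4),"zmax",q[:,2].max().round(4),"ax",np.degrees(np.arctan2(V[1,1],V[0,1])).round(1),"len",(np.ptp(g@V[:,1])).round(3),(np.ptp(g@V[:,0])).round(3))
    f=(r<.03)&(P[...,2]>.108)&(P[...,2]<.12); print(n,"flange",P[f].mean(0),f.sum())
    b=(r<.12)&(P[...,2]>.062)&(P[...,2]<.073); 
    if b.sum()>20: print(n,"base",cv2.minEnclosingCircle(P[b][:,:2].astype(np.float32)),b.sum())
im=a["top"]["im"][128:218,180:280]; im2=a["side"]["im"][120:215,230:345]
o=np.vstack([cv2.resize(im,(450,300),interpolation=2),cv2.resize(im2,(450,300),interpolation=2)])
cv2.imwrite("pics/crop.png",np.clip(o[...,::-1]*1.6,0,255).astype(np.uint8))
E
```

```text
ctr px [0.58073392 0.084163   0.11329408] vial [0.71756838 0.0900265  0.06295857] forceps [ 0.56534831 -0.04595456  0.00957013] [ 0.61039353 -0.04777713  0.00626159]
top 45 [0.6486 0.1346 0.1221] zmax 0.129 ax -167.8 len 0.055 0.011
top 47 [0.6292 0.0195 0.122 ] zmax 0.1292 ax -170.5 len 0.054 0.009
top 13 [0.6388 0.0772 0.1053] zmax 0.1088 ax -172.4 len 0.014 0.013
top 50 [0.5341 0.154  0.1216] zmax 0.1281 ax 49.7 len 0.052 0.009
top 56 [0.5145 0.0386 0.1215] zmax 0.1316 ax 49.2 len 0.054 0.01
top flange [0.58272277 0.08666457 0.11224322] 158
top base ((0.5831151008605957, 0.08684656023979187), 0.09986858814954758) 688
side 144 [0.6503 0.1315 0.1177] zmax 0.1313 ax -168.6 len 0.055 0.012
side 105 [0.5344 0.149  0.1194] zmax 0.1295 ax 47.6 len 0.052 0.011
side 27 [0.6391 0.0753 0.1051] zmax 0.1076 ax 74.9 len 0.017 0.014
side 164 [0.6304 0.0156 0.1185] zmax 0.1302 ax -171.5 len 0.055 0.012
side 113 [0.5148 0.0335 0.1201] zmax 0.1304 ax 48.0 len 0.053 0.01
side flange [0.58302738 0.08398368 0.11392007] 228
side base ((0.5855839848518372, 0.08500274270772934), 0.10146966576576233) 879
```

View pics/crop.png

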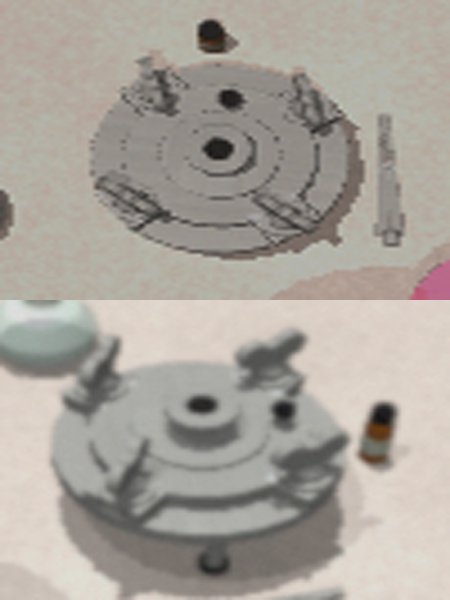

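The crop shows the four blades clearly, two near 10° and two near 49°, and depth from both views agrees to a few mm. I'll move over the holder, pre-turn for the first nut, and refine with the wrist camera.

```bash
python3 -m jog '{"fingers":[0.5,0.5,0.5,0.5,0.5,0.5,0.5,0.5,0.5,0.5,0.5,0.5],"translation":[[33,54,4],[33,54,4],[33,54,4],[33,54,4],[33,54,4],[33,54,4],[33,54,4],[33,54,4],[33,54,4],[33,54,4],[33,54,4],[33,54,4]],"roll":[9,9,9,9,9,9,9,9,9,9,9,9]}' 50
```

```text
time_s: 1.6
eef_pos: [0.575, 0.0696, 0.297]
tcp_rot: [-3.141, -0.0, 2.202]
force: [1.0, -0.4, 0.7]
finger_gap: 0.0429
gripper_force: 0.0
```

```bash
python3 -m jog '{"fingers":[0.5,0.5,0.5],"translation":[[2,3,0],[0,0,0],[0,0,0]],"roll":[9,9,0]}'; cat > w.py <<'E'
from h import *
s=observe(); im,d,P=pts("wrist"); cv2.imwrite("pics/w.png",im[...,::-1])
p=camera_params("wrist"); print("cam",-np.array(p["R"]).T@p["t"],"tcp",s["eef_pos"],np.degrees(s["tcp_rot"]),"fz",s["ft_torque"])
r=np.hypot(P[...,0]-.582,P[...,1]-.0845)
m=((r<.13)&(P[...,2]>.115)&(P[...,2]<.14)&(r>.05)&(d>0)).astype(np.uint8)
k,l,st,_=cv2.connectedComponentsWithStats(m)
for i in range(1,k):
    if st[i,4]<40: continue
    q=P[l==i]; (c,sz,_)=cv2.minAreaRect(q[:,:2].astype(np.float32)); g=q[:,:2]-q[:,:2].mean(0); w,V=np.linalg.eigh(g.T@g)
    print(len(q),"mean",q.mean(0).round(4),"rect",np.round(c,4),np.round(sz,3),"z",np.percentile(q[:,2],[50,98]).round(4),"ax",np.degrees(np.arctan2(V[1,1],V[0,1])).round(1)%180)
f=(r<.03)&(P[...,2]>.105)&(P[...,2]<.12);print("flange",cv2.minAreaRect(P[f][:,:2].astype(np.float32)) if f.sum() else 0,np.median(P[f][:,2]))
E
python3 w.py
```

```text
time_s: 1.98
eef_pos: [0.5762, 0.0709, 0.2966]
tcp_rot: [-3.141, -0.001, 2.51]
force: [0.3, -0.4, 0.2]
finger_gap: 0.0429
gripper_force: 0.0
cam [0.51035488 0.11905033 0.42117253] tcp [0.5761588  0.07087697 0.29659954] [-1.79953518e+02 -5.55810203e-02  1.43837294e+02] fz [ 0.00195015  0.01270294 -0.00766446]
624 mean [0.5344 0.1529 0.1244] rect [0.5348 0.1534] [0.054 0.009] z [0.1249 0.128 ] ax 49.8
617 mean [0.5157 0.0394 0.1238] rect [0.5156 0.0382] [0.055 0.009] z [0.1244 0.128 ] ax 49.6
472 mean [0.6474 0.1337 0.1234] rect [0.6495 0.134 ] [0.053 0.009] z [0.1241 0.1272] ax 13.300000000000011
524 mean [0.6288 0.0196 0.1226] rect [0.6305 0.0187] [0.054 0.01 ] z [0.123  0.1274] ax 10.300000000000011
flange ((0.5832929015159607, 0.08677592873573303), (0.04893774911761284, 0.04896477609872818), 53.40275192260742) 0.11292362331681907
```

View pics/w.png

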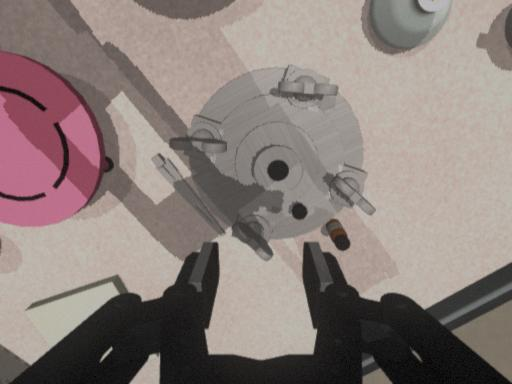

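The wrist view shows the holder with nuts at (308,90), (205,145), (350,190) and (258,240), agreeing with the top view. First nut: A at (0.649, 0.1335), blade at 12.5°.

```bash
python3 -m jog '{"fingers":[0.5,0.5,0.5,0.5,0.5,0.5,0.5],"translation":[[15,13,-20],[15,13,-20],[15,13,-20],[15,13,-20],[12.8,10.6,-20],[0,0,-20],[0,0,0]],"roll":[10,10,10,10,8.7,0,0]}' 50; python3 w.py
```

```text
time_s: 2.9
eef_pos: [0.6474, 0.1325, 0.1745]
tcp_rot: [3.141, -0.005, -2.928]
force: [0.4, 0.4, -0.4]
finger_gap: 0.0423
gripper_force: 0.0
cam [0.56849839 0.11516007 0.30080875] tcp [0.6473503  0.13246308 0.1745279 ] [ 179.9875926    -0.27617021 -167.73382874] fz [-0.01064935  0.0025485  -0.04986518]
2353 mean [0.536  0.1531 0.1236] rect [0.5353 0.1542] [0.055 0.01 ] z [0.1243 0.128 ] ax 50.5
2139 mean [0.6288 0.0203 0.1225] rect [0.6312 0.0194] [0.055 0.01 ] z [0.1228 0.1273] ax 10.199999999999989
1171 mean [0.6471 0.1337 0.1236] rect [0.6507 0.1346] [0.055 0.009] z [0.1242 0.1271] ax 13.5
flange ((0.5832257866859436, 0.08684992790222168), (0.049132414162158966, 0.04923436418175697), 83.34447479248047) 0.11297859564085605
```

```bash
python3 -m jog '{"fingers":[0.5,0.5,0.5,0.5,0.5,0.2,0,0,0,0],"translation":[[2,1.5,-14],[0,0,-14],[0,0,-14],[0,0,-14],[0,0,0],[0,0,0],[0,0,0],[0,0,0],[0,0,0],[0,0,0]],"roll":[0.5,0,0,0,0,0,0,0,0,0]}' 50; python3 -c "
from rig import *
print(observe())"
```

```text
time_s: 4.2
eef_pos: [0.6518, 0.1348, 0.1223]
tcp_rot: [-3.141, 0.002, -2.914]
force: [-0.6, 0.5, 6.6]
finger_gap: 0.0078
gripper_force: 52.2
{'time_s': 4.2, 'q': array([ 1.26979955e-01,  3.89234954e-01,  1.42111248e+00, -1.05109712e-05,
        1.32961446e+00, -1.67189616e+00]), 'joint_velocities': array([ 0.00130621, -0.00197521, -0.00051274, -0.00031845, -0.00111089,
        0.00026305]), 'tau': array([ -0.39667449, -64.02837753, -45.09934902,  -0.11914111,
        -0.277073  ,   0.0901038 ]), 'eef_pos': array([0.65178625, 0.1348235 , 0.12234734]), 'tcp_rot': array([-3.14141791e+00,  1.62140235e-03, -2.91351023e+00]), 'force': array([-0.60055638,  0.54482376,  6.58769147]), 'ft_torque': array([0.00812646, 0.15316178, 0.08110497]), 'gripper_force': 52.18825042247772, 'finger_gap': 0.0077538170966871415}
```

```bash
echo "from rig import *
import numpy as np
s=observe();print(s['time_s'],'yaw',np.degrees(s['tcp_rot'][2]).round(2),'T',s['ft_torque'].round(3),'q6',s['q'][5].round(3))">o.py
python3 -m jog '{"fingers":[0,0,0,0,0,0],"translation":[[0,0,-0.1],[0,0,-0.1],[0,0,-0.1],[0,0,-0.1],[0,0,0],[0,0,0]],"roll":[-8,-8,-8,-8,0,0]}' 50; python3 o.py
```

```text
time_s: 4.95
eef_pos: [0.6518, 0.1347, 0.122]
tcp_rot: [3.141, 0.001, 2.811]
force: [-0.9, 0.5, 6.1]
finger_gap: 0.0079
gripper_force: 52.4
4.95 yaw 161.04 T [-0.012  0.245 -0.122] q6 -1.113
```

```bash
python3 -m jog '{"fingers":[0,0,0,0,0,0],"translation":[[0,0,-0.1],[0,0,-0.1],[0,0,-0.1],[0,0,-0.1],[0,0,0],[0,0,0]],"roll":[-8,-8,-8,-8,0,0]}' 50; python3 o.py
python3 -m jog '{"fingers":[0,0,0,0,0,0],"translation":[[0,0,-0.1],[0,0,-0.1],[0,0,-0.1],[0,0,-0.1],[0,0,0],[0,0,0]],"roll":[-8,-8,-8,-8,0,0]}' 50; python3 o.py
```

```text
time_s: 5.7
eef_pos: [0.6517, 0.1345, 0.1217]
tcp_rot: [3.141, 0.001, 2.252]
force: [-2.2, -1.9, 7.5]
finger_gap: 0.0079
gripper_force: 52.6
5.7 yaw 129.04 T [-0.198  0.37  -0.144] q6 -0.555
time_s: 6.45
eef_pos: [0.6515, 0.1345, 0.1213]
tcp_rot: [3.141, 0.0, 1.694]
force: [-2.8, -1.4, 7.4]
finger_gap: 0.008
gripper_force: 52.7
6.45 yaw 97.04 T [-0.254  0.545 -0.141] q6 0.004
```

```bash

python3 -m jog '{"fingers":[0,0,0,0],"translation":[[0,0,-0.1],[0,0,-0.1],[0,0,0],[0,0,0]],"roll":[-8,-8,0,0]}' 50 |grep -A1 force; python3 o.py
python3 -m jog '{"fingers":[0,0,0,0],"translation":[[0,0,-0.1],[0,0,0],[0,0,0],[0,0,0]],"roll":[-6,-6,0,0]}' 50|grep -A1 force; python3 o.py
```

```text
force: [-4.4, -1.5, 7.9]
finger_gap: 0.0077
gripper_force: 52.8
6.95 yaw 81.04 T [-0.201  0.599 -0.184] q6 0.283
force: [-3.8, -1.2, 8.9]
finger_gap: 0.008
gripper_force: 52.8
7.45 yaw 69.04 T [-0.196  0.663 -0.201] q6 0.493
```

```bash

python3 -m jog '{"fingers":[0,0,0,0],"translation":[[0,0,-0.1],[0,0,0],[0,0,0],[0,0,0]],"roll":[-5,-5,0,0]}' 50 |grep -A1 force; python3 o.py
```

```text
force: [-3.3, -0.9, 9.2]
finger_gap: 0.0077
gripper_force: 52.8
7.95 yaw 59.05 T [-0.264  0.761 -0.139] q6 0.667
```

```bash

for i in 1; do python3 -m jog '{"fingers":[0,0,0,0],"translation":[[0,0,-0.1],[0,0,0],[0,0,0],[0,0,0]],"roll":[-5,-5,0,0]}' 50 |grep force; python3 o.py; done
```

```text
force: [-4.8, -0.6, 10.4]
gripper_force: 52.9
8.45 yaw 49.06 T [-0.205  0.837 -0.054] q6 0.841
```

```bash

python3 -m jog '{"fingers":[0,0,0,0],"translation":[[0,0,-0.1],[0,0,0],[0,0,0],[0,0,0]],"roll":[-5,-5,0,0]}' 50 |grep force; python3 o.py
```

```text
force: [-4.3, -1.4, 9.0]
gripper_force: 52.9
8.95 yaw 39.07 T [-0.21   0.946  0.117] q6 1.016
```

```bash

python3 -m jog '{"fingers":[0,0,0,0],"translation":[[0,0,-0.1],[0,0,0],[0,0,0],[0,0,0]],"roll":[-4,-4,0,0]}' 50 |grep force; python3 o.py
```

```text
force: [-4.8, -1.1, 8.9]
gripper_force: 53.2
9.45 yaw 31.09 T [-0.234  0.894  0.342] q6 1.155
```

```bash
for i in 1 2 3; do 
python3 -m jog '{"fingers":[0],"translation":[[0,0,0]],"roll":[0]}' 50 |grep xx; python3 o.py; done
```

```text
9.575 yaw 31.09 T [-0.258  0.923  0.355] q6 1.155
9.7 yaw 31.09 T [-0.253  0.953  0.439] q6 1.155
9.825 yaw 31.09 T [-0.264  0.934  0.355] q6 1.155
```

```bash

python3 -m jog '{"fingers":[0.2,0.2,0.2,0.2],"translation":[[0,0,0],[0,0,0],[0,0,0],[0,0,0]],"roll":[0,0,0,0]}' 50 ; for i in 1 2 3; do python3 -m jog '{"fingers":[0.2],"translation":[[0,0,0]],"roll":[0]}' |grep xx; python3 o.py; done
```

```text
time_s: 10.32
eef_pos: [0.6511, 0.1347, 0.1192]
tcp_rot: [-3.141, 0.0, 0.542]
force: [0.7, 0.2, 0.7]
finger_gap: 0.017
gripper_force: 0.0
10.45 yaw 31.06 T [-0.034 -0.02  -0.019] q6 1.156
10.575 yaw 31.06 T [-0.034 -0.031 -0.014] q6 1.156
10.7 yaw 31.06 T [-0.005  0.006  0.038] q6 1.156
```

```bash

python3 -m jog '{"fingers":[0.2,0.5,0.5,0.5,0.5,0.5,0.5,0.5,0.5,0.5,0.5,0.5],"translation":[[0,0,15],[0,0,20],[0,0,15],[-20,-14,0],[-20,-14,0],[-20,-14,0],[-20,-14,0],[-20,-14,0],[-20,-14,0],[-15,-12,0],[0,0,0],[0,0,0]],"roll":[0,0,0,10,10,10,10,10,10,10,10,10]}' 50 
python3 -m jog '{"fingers":[0.5,0.5,0.5,0.5,0.5,0.5,0.5,0.5,0.5,0.5,0.5,0.5],"translation":[[0,0,0],[0,0,0],[0,0,0],[0,0,0],[0,0,0],[0,0,0],[0,0,0],[0,0,0],[0,0,0],[0,0,0],[0,0,0],[0,0,0]],"roll":[10,10,10,10,10,10,10,10,10,10,8.5,0]}' 50; python3 w.py
```

```text
time_s: 12.2
eef_pos: [0.5166, 0.0385, 0.171]
tcp_rot: [3.14, 0.001, 2.118]
force: [-0.1, 0.1, 0.7]
finger_gap: 0.0428
gripper_force: 0.0
time_s: 13.7
eef_pos: [0.5167, 0.0387, 0.1707]
tcp_rot: [-3.14, 0.001, -2.277]
force: [-0.1, -0.4, 1.4]
finger_gap: 0.0427
gripper_force: 0.0
cam [ 0.46313538 -0.02328993  0.29468689] tcp [0.51669369 0.03870717 0.17067465] [-1.79924484e+02  6.14365103e-02 -1.30488714e+02] fz [ 0.0308218  -0.00123941 -0.00075304]
1235 mean [0.513  0.0354 0.124 ] rect [0.5152 0.0378] [0.054 0.009] z [0.1247 0.1275] ax 49.7
265 mean [0.6074 0.0142 0.1205] rect [0.6137 0.0161] [0.021 0.009] z [0.1207 0.1252] ax 155.5
flange ((0.5813474059104919, 0.08929640054702759), (0.050800565630197525, 0.042776867747306824), 32.24836349487305) 0.11142885376133588
```

```bash

python3 -m jog '{"fingers":[0.5,0.5,0.5,0.5,0.3,0.1,0,0,0,0],"translation":[[-0.5,0,-13],[0,0,-13],[0,0,-13],[0,0,-13],[0,0,0],[0,0,0],[0,0,0],[0,0,0],[0,0,0],[0,0,0]],"roll":[0,0,0,0,0,0,0,0,0,0]}' 50 
python3 o.py
python3 -m jog '{"fingers":[0,0,0,0,0,0,0,0],"translation":[[0,0,-0.1],[0,0,-0.1],[0,0,-0.1],[0,0,-0.1],[0,0,-0.1],[0,0,-0.1],[0,0,-0.1],[0,0,0]],"roll":[-8,-8,-8,-8,-8,-8,-8,-8]}' 50
python3 o.py
```

```text
time_s: 15.0
eef_pos: [0.516, 0.0386, 0.1177]
tcp_rot: [-3.141, 0.0, -2.277]
force: [0.5, -1.6, -1.4]
finger_gap: 0.0082
gripper_force: 50.8
15.0 yaw -130.43 T [-0.215 -0.294  0.049] q6 -2.46
time_s: 16.0
eef_pos: [0.516, 0.0387, 0.117]
tcp_rot: [3.141, 0.001, 2.885]
force: [2.4, -0.8, -2.1]
finger_gap: 0.0083
gripper_force: 50.8
16.0 yaw 165.3 T [-0.112 -0.283  0.099] q6 -1.339
```

```bash

python3 -m jog '{"fingers":[0,0,0,0,0,0,0,0],"translation":[[0,0,-0.1],[0,0,0],[0,0,-0.1],[0,0,0],[0,0,-0.1],[0,0,0],[0,0,-0.1],[0,0,0]],"roll":[-4,-4,-4,-4,-4,-4,-4,-4]}' 50
python3 o.py
python3 -m jog '{"fingers":[0,0,0,0],"translation":[[0,0,-0.1],[0,0,0],[0,0,0],[0,0,0]],"roll":[-2,-2,-2,-2]}' 50 |grep force; python3 o.py
python3 -m jog '{"fingers":[0,0],"translation":[[0,0,0],[0,0,0]],"roll":[0,0]}' 50 |grep xx; python3 o.py
```

```text
time_s: 17.0
eef_pos: [0.516, 0.0388, 0.1166]
tcp_rot: [3.141, 0.001, 2.329]
force: [1.9, -0.5, -1.0]
finger_gap: 0.008
gripper_force: 50.9
17.0 yaw 133.44 T [-0.135 -0.375  0.094] q6 -0.782
force: [1.9, -0.4, 1.0]
gripper_force: 51.2
17.5 yaw 125.45 T [-0.088 -0.449  0.129] q6 -0.643
17.75 yaw 125.58 T [ 0.029 -0.525 -0.147] q6 -0.645
```

```bash

for i in 1 2; do python3 -m jog '{"fingers":[0,0,0,0],"translation":[[0,0,-0.1],[0,0,0],[0,0,0],[0,0,0]],"roll":[-2.5,-2.5,-2.5,-2.5]}' 50 |grep xx; python3 o.py; done
```

```text
18.25 yaw 115.51 T [ 0.013 -0.593  0.128] q6 -0.469
18.75 yaw 105.51 T [-0.025 -0.617  0.147] q6 -0.295
```

```bash

for i in 1; do python3 -m jog '{"fingers":[0,0,0,0],"translation":[[0,0,-0.1],[0,0,0],[0,0,0],[0,0,0]],"roll":[-2.5,-2.5,-2.5,-2.5]}' 50 |grep xx; python3 o.py; done
```

```text
19.25 yaw 95.51 T [-0.013 -0.59   0.111] q6 -0.12
```

```bash

for i in 1; do python3 -m jog '{"fingers":[0,0,0,0],"translation":[[0,0,-0.1],[0,0,0],[0,0,0],[0,0,0]],"roll":[-2.5,-2.5,-2.5,-2.5]}' 50 |grep force; python3 o.py; done
```

```text
force: [3.6, 0.1, 0.8]
gripper_force: 51.4
19.75 yaw 85.52 T [-0.046 -0.632  0.192] q6 0.054
```

```bash

for i in 1 2; do python3 -m jog '{"fingers":[0,0],"translation":[[0,0,-0.1],[0,0,0]],"roll":[-2.5,-2.5]}' 50 |grep xx; python3 o.py; done
```

```text
20.0 yaw 80.51 T [-0.063 -0.55   0.155] q6 0.141
20.25 yaw 75.52 T [-0.085 -0.556  0.16 ] q6 0.229
```

```bash

for i in 1; do python3 -m jog '{"fingers":[0,0],"translation":[[0,0,-0.1],[0,0,0]],"roll":[-2.5,-2.5]}' 50 |grep xx; python3 o.py; done
```

```text
20.5 yaw 70.52 T [-0.123 -0.536  0.175] q6 0.316
```

```bash

for i in 1 2; do python3 -m jog '{"fingers":[0,0],"translation":[[0,0,-0.1],[0,0,0]],"roll":[-2.5,-2.5]}' 50 |grep xx; python3 o.py; done
```

```text
20.75 yaw 65.52 T [-0.041 -0.512  0.195] q6 0.403
21.0 yaw 60.52 T [-0.088 -0.456  0.218] q6 0.49
```

```bash

for i in 1 2; do python3 -m jog '{"fingers":[0,0],"translation":[[0,0,-0.1],[0,0,0]],"roll":[-2.5,-2.5]}' 50 |grep xx; python3 o.py; done
```

```text
21.25 yaw 55.52 T [-0.11  -0.42   0.207] q6 0.578
21.5 yaw 50.53 T [-0.134 -0.437  0.222] q6 0.665
```

```bash

for i in 1 2; do python3 -m jog '{"fingers":[0,0],"translation":[[0,0,-0.1],[0,0,0]],"roll":[-2.5,-2.5]}' 50 |grep xx; python3 o.py; done
```

```text
21.75 yaw 45.53 T [-0.094 -0.314  0.379] q6 0.752
22.0 yaw 40.54 T [-0.112 -0.218  0.482] q6 0.839
```

```bash

for i in 1 2; do python3 -m jog '{"fingers":[0,0],"translation":[[0,0,-0.1],[0,0,0]],"roll":[-2.5,-2.5]}' 50 |grep xx; python3 o.py; done
```

```text
22.25 yaw 35.55 T [-0.108 -0.228  0.465] q6 0.926
22.5 yaw 30.55 T [-0.096 -0.105  0.663] q6 1.014
```

```bash

python3 -m jog '{"fingers":[0,0,0],"translation":[[0,0,0],[0,0,0],[0,0,0]],"roll":[3.5,0,0]}' 50 |grep xx; python3 o.py
python3 -m jog '{"fingers":[0.2,0.2,0.2,0.2],"translation":[[0,0,0],[0,0,0],[0,0,0],[0,0,0]],"roll":[0,0,0,0]}' 50;python3 o.py
```

```text
22.875 yaw 34.07 T [-0.124 -0.102 -0.268] q6 0.952
time_s: 23.38
eef_pos: [0.5154, 0.0387, 0.1144]
tcp_rot: [-3.141, 0.001, 0.595]
force: [-0.1, 0.0, 0.6]
finger_gap: 0.0171
gripper_force: 0.0
23.375 yaw 34.07 T [0.057 0.007 0.044] q6 0.952
```

```bash

python3 -m jog '{"fingers":[0.2,0.5,0.5,0.5,0.5,0.5,0.5,0.5,0.5,0.5,0.5,0.5],"translation":[[0,0,15],[0,0,20],[0,0,20],[20,-4,0],[20,-4,0],[20,-4,0],[20,-4,0],[20,-3.5,0],[15.5,0,0],[0,0,0],[0,0,0],[0,0,0]],"roll":[0,0,0,10,10,10,10,10,10,10,10,10]}' 50 |grep xx
python3 -m jog '{"fingers":[0.5,0.5,0.5,0.5,0.5,0.5,0.5,0.5],"translation":[[0,0,0],[0,0,0],[0,0,0],[0,0,0],[0,0,0],[0,0,0],[0,0,0],[0,0,0]],"roll":[10,10,10,10,10,10,6,0]}' 50; python3 w.py
```

```text
time_s: 25.88
eef_pos: [0.6315, 0.0192, 0.1708]
tcp_rot: [-3.141, 0.001, -2.967]
force: [-1.1, 0.3, 0.9]
finger_gap: 0.0426
gripper_force: 0.0
cam [0.55077711 0.00513634 0.2948762 ] tcp [0.63152872 0.01920207 0.17083027] [-1.79985203e+02  5.63301442e-02 -1.69974850e+02] fz [-0.00626306 -0.01454889  0.000374  ]
1833 mean [0.5211 0.0409 0.1216] rect [0.5205 0.0416] [0.044 0.01 ] z [0.1219 0.1258] ax 34.5
168 mean [0.5227 0.1334 0.1175] rect [0.5229 0.136 ] [0.012 0.006] z [0.1174 0.1209] ax 36.400000000000006
1252 mean [0.6275 0.0183 0.1237] rect [0.6311 0.019 ] [0.055 0.009] z [0.1243 0.1273] ax 9.699999999999989
1199 mean [0.6476 0.1315 0.1213] rect [0.6499 0.1339] [0.053 0.01 ] z [0.1217 0.1252] ax 31.099999999999994
flange ((0.5833679437637329, 0.0863848403096199), (0.049656644463539124, 0.049241118133068085), 58.68285369873047) 0.11139469259895625
```

```bash

python3 -m jog '{"fingers":[0.5,0.5,0.5,0.5,0.3,0.1,0,0,0,0],"translation":[[0,0,-13],[0,0,-13],[0,0,-13],[0,0,-13],[0,0,0],[0,0,0],[0,0,0],[0,0,0],[0,0,0],[0,0,0]],"roll":[0,0,0,0,0,0,0,0,0,0]}' 50 
python3 -m jog '{"fingers":[0,0,0,0,0,0,0,0,0,0],"translation":[[0,0,-0.1],[0,0,-0.1],[0,0,-0.1],[0,0,-0.1],[0,0,-0.1],[0,0,-0.1],[0,0,-0.1],[0,0,-0.1],[0,0,-0.1],[0,0,0]],"roll":[-8,-8,-8,-8,-8,-8,-8,-8,-8,-8]}' 50 |grep xx
python3 o.py
python3 -m jog '{"fingers":[0,0,0,0,0,0],"translation":[[0,0,-0.1],[0,0,0],[0,0,-0.1],[0,0,0],[0,0,-0.1],[0,0,0]],"roll":[-4,-4,-4,-4,-4,-4]}' 50
python3 o.py
```

```text
time_s: 27.18
eef_pos: [0.6314, 0.019, 0.1181]
tcp_rot: [-3.141, 0.0, -2.966]
force: [-0.3, -1.3, -0.9]
finger_gap: 0.0083
gripper_force: 50.7
28.425 yaw 109.82 T [-0.025 -0.312  0.116] q6 -0.397
time_s: 29.18
eef_pos: [0.6319, 0.0195, 0.1169]
tcp_rot: [3.14, -0.0, 1.5]
force: [2.6, -0.2, -2.6]
finger_gap: 0.0081
gripper_force: 50.5
29.175 yaw 85.96 T [-0.024 -0.473  0.173] q6 0.02
```

```bash

for i in 1 2; do python3 -m jog '{"fingers":[0,0],"translation":[[0,0,-0.1],[0,0,0]],"roll":[-2.5,-2.5]}' 50 |grep xx; python3 o.py; done
```

```text
29.425 yaw 81.0 T [-0.046 -0.499  0.165] q6 0.106
29.675 yaw 76.0 T [-0.036 -0.431  0.106] q6 0.194
```

```bash

for i in 1 2; do python3 -m jog '{"fingers":[0,0],"translation":[[0,0,-0.1],[0,0,0]],"roll":[-2.5,-2.5]}' 50 |grep xx; python3 o.py; done
```

```text
29.925 yaw 71.01 T [-0.13  -0.457  0.12 ] q6 0.281
30.175 yaw 66.01 T [-0.094 -0.515  0.125] q6 0.368
```

```bash

for i in 1 2; do python3 -m jog '{"fingers":[0,0],"translation":[[0,0,-0.1],[0,0,0]],"roll":[-2.5,-2.5]}' 50 |grep xx; python3 o.py; done
```

```text
30.425 yaw 61.01 T [-0.109 -0.461  0.135] q6 0.456
30.675 yaw 56.01 T [-0.164 -0.475  0.059] q6 0.543
```

```bash

for i in 1 2; do python3 -m jog '{"fingers":[0,0],"translation":[[0,0,-0.1],[0,0,0]],"roll":[-2.5,-2.5]}' 50 |grep xx; python3 o.py; done
```

```text
30.925 yaw 51.01 T [-0.149 -0.401  0.158] q6 0.63
31.175 yaw 46.02 T [-0.132 -0.351  0.326] q6 0.717
```

```bash

for i in 1 2; do python3 -m jog '{"fingers":[0,0],"translation":[[0,0,-0.1],[0,0,0]],"roll":[-2.5,-2.5]}' 50 |grep xx; python3 o.py; done
```

```text
31.425 yaw 41.02 T [-0.206 -0.322  0.335] q6 0.804
31.675 yaw 36.03 T [-0.228 -0.286  0.427] q6 0.892
```

```bash

python3 -m jog '{"fingers":[0],"translation":[[0,0,0]],"roll":[-2.5]}' 50 |grep xx; python3 o.py; 
for i in 1 2 3; do python3 -m jog '{"fingers":[0],"translation":[[0,0,0]],"roll":[0]}' |grep xx; python3 o.py; done
```

```text
31.8 yaw 33.53 T [-0.222 -0.278  0.437] q6 0.935
31.925 yaw 33.6 T [-0.153 -0.42   0.285] q6 0.934
32.05 yaw 33.63 T [-0.152 -0.629  0.252] q6 0.933
32.175 yaw 33.6 T [-0.125 -0.75   0.344] q6 0.934
```

```bash

python3 -m jog '{"fingers":[0.2,0.2,0.2,0.2],"translation":[[0,0,0],[0,0,0],[0,0,0],[0,0,0]],"roll":[0,0,0,0]}' 50
python3 -m jog '{"fingers":[0.2,0.5,0.5,0.5,0.5,0.5,0.5,0.5,0.5,0.5,0.5,0.5],"translation":[[0,0,15],[0,0,20],[0,0,20],[-14,20,0],[-14,20,0],[-14,20,0],[-14,20,0],[-14,20,0],[-14,20,0],[-12,14,0],[0,0,0],[0,0,0]],"roll":[0,0,0,10,10,10,10,10,10,10,10,10]}' 50 |grep xx
python3 -m jog '{"fingers":[0.5,0.5,0.5,0.5,0.5,0.5,0.5,0.5,0.5,0.5,0.5,0.5],"translation":[[0,0,0],[0,0,0],[0,0,0],[0,0,0],[0,0,0],[0,0,0],[0,0,0],[0,0,0],[0,0,0],[0,0,0],[0,0,0],[0,0,0]],"roll":[10,10,10,10,10,10,10,10,10,10,6.5,0]}' 50; python3 w.py
```

```text
time_s: 32.67
eef_pos: [0.6309, 0.0192, 0.1152]
tcp_rot: [-3.141, 0.001, 0.586]
force: [-0.0, -0.5, 0.4]
finger_gap: 0.0171
gripper_force: 0.0
time_s: 35.67
eef_pos: [0.5358, 0.1533, 0.1721]
tcp_rot: [-3.14, 0.002, -2.269]
force: [0.1, -0.9, 0.1]
finger_gap: 0.0428
gripper_force: 0.0
cam [0.48278768 0.09077927 0.29607542] tcp [0.53580446 0.15334383 0.17214848] [-1.79928582e+02  8.83760837e-02 -1.29979235e+02] fz [ 0.0332258   0.01414227 -0.02667583]
2296 mean [0.5151 0.0397 0.1218] rect [0.5163 0.0392] [0.053 0.01 ] z [0.1226 0.1258] ax 33.30000000000001
1214 mean [0.5325 0.1512 0.124 ] rect [0.5343 0.1535] [0.053 0.009] z [0.1247 0.1276] ax 49.9
410 mean [0.6326 0.1241 0.1211] rect [0.6356 0.1256] [0.02  0.009] z [0.1216 0.1249] ax 25.19999999999999
flange ((0.5830531120300293, 0.08674608916044235), (0.04913727566599846, 0.04967774450778961), 63.82157516479492) 0.11129550106627523
```

```bash

python3 -m jog '{"fingers":[0.5,0.5,0.5,0.5,0.3,0.1,0,0,0,0],"translation":[[-0.5,0,-13.5],[0,0,-13.5],[0,0,-13.5],[0,0,-13.5],[0,0,0],[0,0,0],[0,0,0],[0,0,0],[0,0,0],[0,0,0]],"roll":[0,0,0,0,0,0,0,0,0,0]}' 50 
python3 -m jog '{"fingers":[0,0,0,0,0,0,0,0,0,0],"translation":[[0,0,-0.1],[0,0,-0.1],[0,0,-0.1],[0,0,-0.1],[0,0,-0.1],[0,0,-0.1],[0,0,-0.1],[0,0,-0.1],[0,0,-0.1],[0,0,0]],"roll":[-8,-8,-8,-8,-8,-8,-8,-8,-8,-8]}' 50 |grep xx
python3 o.py
python3 -m jog '{"fingers":[0,0,0,0,0,0],"translation":[[0,0,-0.1],[0,0,0],[0,0,-0.1],[0,0,0],[0,0,-0.1],[0,0,0]],"roll":[-4,-4,-4,-4,-4,-4]}' 50
python3 o.py
```

```text
time_s: 36.98
eef_pos: [0.5349, 0.1533, 0.1169]
tcp_rot: [-3.141, 0.0, -2.268]
force: [-1.3, 0.8, 0.7]
finger_gap: 0.0078
gripper_force: 50.5
38.225 yaw 149.85 T [1.168 0.324 0.157] q6 -0.857
time_s: 38.98
eef_pos: [0.5349, 0.1553, 0.1157]
tcp_rot: [3.139, -0.002, 2.199]
force: [-0.2, 9.0, -0.4]
finger_gap: 0.0079
gripper_force: 50.3
38.975 yaw 125.99 T [1.466 0.059 0.128] q6 -0.44
```

```bash

for i in 1 2; do python3 -m jog '{"fingers":[0,0],"translation":[[0,0,-0.1],[0,0,0]],"roll":[-2.5,-2.5]}' 50 |grep xx; python3 o.py; done
```

```text
39.225 yaw 121.04 T [1.449 0.025 0.079] q6 -0.354
39.475 yaw 116.04 T [ 1.54  -0.036  0.103] q6 -0.267
```

```bash

for i in 1 2; do python3 -m jog '{"fingers":[0,0],"translation":[[0,0,-0.1],[0,0,0]],"roll":[-2.5,-2.5]}' 50 |grep xx; python3 o.py; done
```

```text
39.725 yaw 111.04 T [ 1.57  -0.059  0.166] q6 -0.18
39.975 yaw 106.04 T [ 1.641 -0.163  0.168] q6 -0.092
```

```bash

for i in 1 2; do python3 -m jog '{"fingers":[0,0],"translation":[[0,0,-0.1],[0,0,0]],"roll":[-2.5,-2.5]}' 50 |grep xx; python3 o.py; done
```

```text
40.225 yaw 101.05 T [ 1.602 -0.159  0.159] q6 -0.005
40.475 yaw 96.04 T [ 1.685 -0.322  0.116] q6 0.082
```

```bash

for i in 1 2; do python3 -m jog '{"fingers":[0,0],"translation":[[0,0,-0.1],[0,0,0]],"roll":[-2.5,-2.5]}' 50 |grep xx; python3 o.py; done
```

```text
40.725 yaw 91.04 T [ 1.648 -0.326  0.131] q6 0.17
40.975 yaw 86.04 T [ 1.641 -0.492  0.121] q6 0.257
```

```bash

for i in 1 2; do python3 -m jog '{"fingers":[0,0],"translation":[[0,0,-0.1],[0,0,0]],"roll":[-2.5,-2.5]}' 50 |grep xx; python3 o.py; done
```

```text
41.225 yaw 81.04 T [ 1.662 -0.518  0.188] q6 0.344
41.475 yaw 76.04 T [ 1.665 -0.617  0.133] q6 0.431
```

```bash

for i in 1 2; do python3 -m jog '{"fingers":[0,0],"translation":[[0,0,-0.1],[0,0,0]],"roll":[-2.5,-2.5]}' 50 |grep xx; python3 o.py; done
```

```text
41.725 yaw 71.04 T [ 1.627 -0.641  0.095] q6 0.519
41.975 yaw 66.04 T [ 1.547 -0.705  0.179] q6 0.606
```

```bash

for i in 1 2; do python3 -m jog '{"fingers":[0,0],"translation":[[0,0,-0.1],[0,0,0]],"roll":[-2.5,-2.5]}' 50 |grep xx; python3 o.py; done
```

```text
42.225 yaw 61.04 T [ 1.568 -0.714  0.241] q6 0.693
42.475 yaw 56.04 T [ 1.453 -0.811  0.268] q6 0.78
```

```bash

for i in 1 2; do python3 -m jog '{"fingers":[0,0],"translation":[[0,0,-0.1],[0,0,0]],"roll":[-2.5,-2.5]}' 50 |grep xx; python3 o.py; done
```

```text
42.725 yaw 51.05 T [ 1.418 -0.769  0.288] q6 0.867
42.975 yaw 46.04 T [ 1.36  -0.756  0.359] q6 0.955
```

```bash

for i in 1; do python3 -m jog '{"fingers":[0,0],"translation":[[0,0,-0.1],[0,0,0]],"roll":[-2.5,-2.5]}' 50 |grep xx; python3 o.py; done
```

```text
43.225 yaw 41.05 T [ 1.293 -0.806  0.471] q6 1.042
```

```bash

python3 -m jog '{"fingers":[0],"translation":[[0,0,0]],"roll":[-2.5]}' 50 |grep xx; python3 o.py; 
python3 -m jog '{"fingers":[0,0],"translation":[[0,0,0],[0,0,0]],"roll":[0,0]}' |grep xx; python3 o.py
python3 -m jog '{"fingers":[0.2,0.2,0.2,0.2],"translation":[[0,0,0],[0,0,0],[0,0,0],[0,0,0]],"roll":[0,0,0,0]}' 50
```

```text
43.35 yaw 38.56 T [ 1.239 -0.869  0.547] q6 1.085
43.6 yaw 38.63 T [ 1.271 -0.728  0.268] q6 1.084
time_s: 44.1
eef_pos: [0.535, 0.1532, 0.1139]
tcp_rot: [3.141, -0.001, 0.673]
force: [1.4, 2.5, 2.0]
finger_gap: 0.0167
gripper_force: 1.3
```

All four are firm. Nut A was only read at rest, so I'll check it with the moving-torque method.

```bash

python3 -m jog '{"fingers":[0.35,0.35,0.5,0.5,0.5,0.5,0.5,0.5,0.5,0.5,0.5,0.5],"translation":[[0,0,0],[0,0,16],[0,0,20],[0,0,20],[20,-4,0],[20,-4,0],[20,-4,0],[20,-4,0],[20,-3,0],[15,0,0],[0,0,0],[0,0,0]],"roll":[0,0,0,0,-2,-2,-2,-1.6,0,0,0,0]}' 50; python3 w.py
```

```text
time_s: 45.6
eef_pos: [0.6495, 0.1343, 0.1703]
tcp_rot: [3.141, -0.0, 0.541]
force: [0.3, 0.2, -0.4]
finger_gap: 0.0425
gripper_force: 0.0
cam [0.71920582 0.17640378 0.29445387] tcp [0.64945138 0.13431974 0.17032617] [ 1.79993903e+02 -1.61902375e-02  3.09715131e+01] fz [ 0.01394923 -0.03849852 -0.04174736]
1206 mean [0.6539 0.1364 0.1225] rect [0.6512 0.1347] [0.055 0.009] z [0.1232 0.126 ] ax 32.0
48 mean [0.6536 0.034  0.1165] rect [0.6536 0.0343] [0.002 0.009] z [0.1166 0.1179] ax 125.9
173 mean [0.5249 0.1461 0.1247] rect [0.5233 0.1451] [0.016 0.007] z [0.1248 0.1263] ax 29.80000000000001
flange ((0.5834549069404602, 0.08644701540470123), (0.050244178622961044, 0.04921254515647888), 52.35758972167969) 0.11195304515560556
```

```bash

python3 -m jog '{"fingers":[0.5,0.5,0.5,0.5,0.3,0.1,0,0,0,0],"translation":[[1,0,-13.5],[0,0,-13.5],[0,0,-13.5],[0,0,-13],[0,0,0],[0,0,0],[0,0,0],[0,0,0],[0,0,0],[0,0,0]],"roll":[0.5,0,0,0,0,0,0,0,0,0]}' 50 
python3 o.py
python3 -m jog '{"fingers":[0,0],"translation":[[0,0,0],[0,0,0]],"roll":[2.5,2]}' 50 |grep xx
python3 o.py
python3 -m jog '{"fingers":[0],"translation":[[0,0,0]],"roll":[-1.5]}' 50 |grep xx
python3 o.py
python3 -m jog '{"fingers":[0],"translation":[[0,0,0]],"roll":[-1.5]}' 50 |grep xx
python3 o.py
```

```text
time_s: 46.9
eef_pos: [0.6508, 0.1344, 0.1165]
tcp_rot: [3.142, -0.0, 0.549]
force: [-1.2, 0.4, 1.2]
finger_gap: 0.0083
gripper_force: 50.2
46.9 yaw 31.47 T [0.087 0.171 0.205] q6 1.148
47.15 yaw 36.01 T [ 0.197  0.189 -0.473] q6 1.068
47.275 yaw 34.42 T [0.194 0.282 0.633] q6 1.096
47.4 yaw 32.87 T [0.142 0.295 0.614] q6 1.124
```

```bash

python3 -m jog '{"fingers":[0,0,0],"translation":[[0,0,0],[0,0,0],[0,0,0]],"roll":[2.5,2.5,2.5]}' 50 |grep xx
python3 o.py
python3 -m jog '{"fingers":[0],"translation":[[0,0,0]],"roll":[-1.5]}' 50 |grep xx
python3 o.py
python3 -m jog '{"fingers":[0],"translation":[[0,0,0]],"roll":[-1]}' 50 |grep xx
python3 o.py
```

```text
47.775 yaw 40.41 T [ 0.124  0.226 -0.403] q6 0.992
47.9 yaw 38.82 T [0.156 0.207 0.454] q6 1.019
48.025 yaw 37.82 T [0.124 0.235 0.552] q6 1.037
```

```bash

python3 -m jog '{"fingers":[0,0.3,0.3,0.3,0.4,0.5,0.5,0.5,0.5,0.5,0.5],"translation":[[0,0,0],[0,0,0],[0,0,0],[0,0,0],[0,0,12],[0,0,20],[0,0,30],[0,0,30],[0,0,30],[0,0,0],[0,0,0]],"roll":[0,0,0,0,0,0,0,0,0,0,0]}' 50
python3 w.py; python3 -c "
from rig import *
print(finish_job())"
```

```text
time_s: 49.4
eef_pos: [0.6507, 0.1342, 0.2386]
tcp_rot: [3.141, -0.001, 0.663]
force: [0.8, -0.7, 0.2]
finger_gap: 0.0423
gripper_force: 0.0
cam [0.71469407 0.18444536 0.36170731] tcp [0.65074913 0.13421008 0.23862476] [ 1.79976965e+02 -3.94829552e-02  3.79622921e+01] fz [-0.01898417  0.04056495 -0.03468202]
684 mean [0.6529 0.1363 0.1226] rect [0.6512 0.135 ] [0.053 0.009] z [0.1231 0.126 ] ax 39.19999999999999
547 mean [0.5422 0.1587 0.1216] rect [0.5393 0.1572] [0.045 0.01 ] z [0.1217 0.1261] ax 37.30000000000001
351 mean [0.6441 0.0284 0.1217] rect [0.6412 0.0256] [0.031 0.01 ] z [0.1219 0.1261] ax 36.900000000000006
308 mean [0.5266 0.0457 0.1217] rect [0.5231 0.0433] [0.037 0.009] z [0.1215 0.1262] ax 33.80000000000001
flange ((0.5828627347946167, 0.0864643007516861), (0.04934521019458771, 0.04938996583223343), 88.2391357421875) 0.11197429427953108
the job is handed in; nothing more can be done
None
```

All four wing nuts were tightened in cross order, each to about 0.31–0.41 N m above its running moment, and the job was handed in at about 49 s; no verdict came back. The first nut had reached about 0.5 N m, the strain limit, so I eased it back to about 0.35 at the end; I couldn't measure nut forces or lid flushness directly.

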